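# Rock the seesaw diverter and feed a grinding ball down the other chute

### The arm

A 6-joint arm with a two-finger parallel gripper is mounted at the origin on a cart in front of the work surface, level with it; the furniture and walls round the work are solid. World frame = base frame: x ahead of the robot, y to its left, z up, the work surface at z = 0. Lengths are in m, angles in degrees, forces in N, time in s.
With the tool pointing down it reaches from about 0.325 to 0.85 m from the base axis. Payload 15.5 kg.
Tool frame: the origin (TCP) lies at the very end of the fingers, on their centre line; the grasp point (between the pads) lies arm.grip_depth behind it (arm.grip_depth is the distance from the TCP to the grasp point, in m); z points along the fingers, y is the direction in which the jaws open and shut (so a half turn about z gives the same grasp; the last joint's range is limited). The gripper opens to 91 mm and grips with 3 to 60 N. Pads are 32 mm wide; open, the fingers measure 118 mm over their backs; the gripper's body (76 mm by 178 mm) begins 60 mm behind the grasp point.
Start: joints at [60.017, 28.281, 77.091, -0, 74.628, -5.472], TCP at [0.259, 0.569, 0.214] pointing down, gripper open.
Joint ranges: [-166.48, 166.48], [-47.26, 123.95], [12.59, 153.08], [-70.14, 250.14], [6.76, 159.57], [-176.63, 176.63]. Speed limits (degrees/s): [108.29, 108.29, 147.25, 172.46, 172.46, 172.46].

### API

Orientations are given as a 3x3 rotation matrix whose columns are the frame's x, y, z axes.
In Python, from rig import arm gives the robot as it stands. Calls block until the motion is done:
- arm.move_to(position, orientation): joint-space move of the TCP to a pose.
- arm.move_l(position, orientation=None, feed=0.15): straight line of the TCP; orientation=None keeps the orientation; feed is the mean speed in m/s.
- arm.move_joints(angles): joint-space move.
- arm.grip(opening): finger opening in m; the grip force is fixed at half the most; returns when the fingers have stopped.
- arm.sleep(seconds).
- arm.solve_ik(position, orientation): joint angles nearest the present ones, or None.
- arm.snapshot(name): name is "side" or "top"; returns the picture (480x640x3 uint8, red, green, blue); there is no depth.
- arm.get_calibration(name): a dict with "intrinsics" (3x3 intrinsics, pixels), "cam_to_world" (4x4, takes a point from camera to world coordinates). Camera axes: x right, y down, z forward; pixel columns grow to the right and rows downward; lengths in m; the calibration is good to about 2 mm. A picture is of the moment at which its call begins. get_calibration takes no time and is no camera call.
A pose or a line that the arm cannot do raises arm.Unreachable and nothing moves.
- arm.sign_off(): hands the job in, once; it reports no verdict.
Readings, each from a call of its own:
- arm.current_t(): time.
- arm.current_joint_positions(): joint angles.
- arm.current_dq(): joint speeds.
- arm.current_tau(): joint torques, N m.
- arm.current_ee_pos(): TCP position.
- arm.current_tool_rot(): TCP orientation.
- arm.current_force(): force on the tool from outside, world axes, zero at the start.
- arm.current_torque(): the same for the moment, N m.
- arm.current_width(): finger opening in m.
Only numpy, scipy, OpenCV 4.12 (cv2) and the standard library are available. Lean on these libraries where they do the work, as an engineer would, in place of code of your own. Each camera call takes 0.05 s, during which the arm holds its last target.

### The job

The seesaw gate of the ball sorter leans to one side. Working with the fingertips only, press its raised end down until the gate tips over its pivot and rests on the other side, then gently push the waiting steel ball along its feed channel so that it drops into the gate and runs by itself down that other chute into the tray there. Do not pinch, lift or carry the ball, and leave the things standing around undisturbed.

Things in the scene. Friction and masses are not known exactly. Their poses are not given: they have to be found in the camera images.
- station: Fixed ball sorter on a grey base plate 140 mm (x) by 430 mm (y), 6 mm thick; place and yaw vary. Origin on the worktop below the gate's pivot. +x is the feed direction (from the robot side to the gate), +y its left, z up; all mm given for the sorter are in this frame. The pivot axis runs along x at z = 95. The feed channel is on the robot side at y = 0, a tray is at either end.
- gate (a joint): Tilt of the seesaw trough (160 mm long in y) about +x, -0.3 to 0.3 rad. Positive: left (+y) end up, a ball runs to the right; negative: the reverse. It starts at either end stop. A steel weight above the pivot (28 mm wide, at x = 27, top z = 175) makes it fall to the other stop once pressed past level; 1 N at a pad moves it. Trough floor z = 105 at the pivot; back wall 22 mm higher.
- pad_left (a point): Centre of the top of the flat finger pad (42 mm in x, 32 mm in y, 4 mm thick) that sticks out toward the robot from the left end of the gate and moves with it. With the gate level it is at x = -44, y = 64, z = 121; raised its top is about z = 138, lowered about z = 101, against a hard stop.
- pad_right (a point): The same for the right end of the gate (y = -64 mm).
- ball_center (a point): Centre of the smooth steel ball, 28 mm diameter, about 90 g. It waits in the feed channel at x = -70, y = 0, z = 124 in the station's frame, in a shallow cross slot in the floor (11 mm wide, the ball sinks 1 mm): a light push (about 1 N) along +x frees it and it then rolls down into the gate.
- lip (a point): End of the channel floor (x = -19, y = 0, z = 106), where the ball drops into the middle of the gate. The channel runs from x = -87 (floor z = 111) gently down to here, open on top and at both ends, between side rails (31 mm apart inside, 39 mm outside) with tops at z = 117. In front of it (x < -87) there is only the low base plate.
- tray_left (a point): Centre of the floor of the left white tray (x = 0, y = 157, z = 9): 100 mm (x) by 96 mm (y), walls to z = 40, outer wall to z = 74. An aluminium chute 46 mm wide leads into it from below the gate's left end (y = 81, z = 72, its side walls 17 mm higher).
- tray_right (a point): The same for the right tray and chute (y = -157).
- beaker: empty glass beaker, 73x78x95 mm, standing behind the station; a bystander, origin at the centre of its underside
- petri_dish: clear petri dish, 59 mm across, 15 mm high, to the left of the station, the one of two that is nearer to the station; a bystander, origin at the centre of its underside
- ball_pen: black ball pen, 145 mm long, lying to the left of the station; a bystander, origin at the centre of its underside

How it is judged:
By the outcome, as a careful person would: the job done as asked, in the order asked, and still so for the second after the job is handed in, with the robot touching nothing.
It also fails if it takes over 38 s, if anything falls off the work surface, if the arm or the gripper's body presses on something with over 40 N, if the wrist force passes 120 N, or if a joint passes its speed limit or range.

## Working session

There is one attempt and no reset: what is moved stays moved. The work goes in short steps, each a Python script; the robot and the scene stay as the last script left them, time stands still between calls to the robot, and variables do not carry over. Pictures are saved under pics/ and viewed, and the job is handed in when it is done.

```bash
mkdir -p pics; ls; python3 - <<'E'
from rig import arm
import cv2
for n in("side","top"):
    im=arm.snapshot(n); cv2.imwrite(f"pics/{n}0.png",im[:,:,::-1])
    c=arm.get_calibration(n); print(n,c["intrinsics"],c["cam_to_world"])
print(arm.grip_depth,arm.current_t(),arm.current_tool_rot(),arm.current_width())
E
```

```text
pics
side [[623.71161267   0.         317.24576414]
 [  0.         623.71161267 240.71817067]
 [  0.           0.           1.        ]] [[ 0.98237741 -0.05265457  0.17933801  0.3506377 ]
 [-0.1854808  -0.3929857   0.90064372 -1.11114717]
 [ 0.02305427 -0.9180358  -0.39582669  0.54692826]
 [ 0.          0.          0.          1.        ]]
top [[522.85808487   0.         325.7220166 ]
 [  0.         522.85808487 242.55844388]
 [  0.           0.           1.        ]] [[-0.08357026 -0.97628427  0.19971241  0.32505042]
 [-0.99649975  0.08228972 -0.01471906 -0.11615942]
 [-0.00206429 -0.20024344 -0.979744    1.21353264]
 [ 0.          0.          0.          1.        ]]
0.0188 0.1 [[-9.09895128e-01  4.14837970e-01 -5.61718080e-04]
 [ 4.14838334e-01  9.09894636e-01 -9.53227300e-04]
 [ 1.15669390e-04 -1.10035907e-03 -9.99999388e-01]] 0.0911587384705467
```

View pics/side0.png

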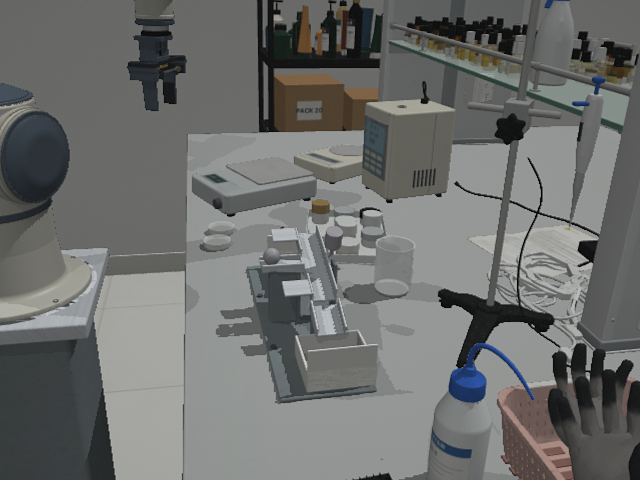

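View pics/top0.png

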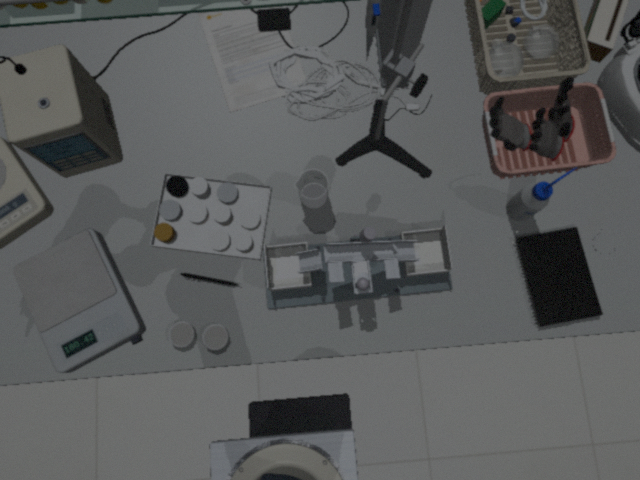

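The side view shows the sorter around (310,310), with the ball at about (272,256). In the top view it spans columns 265-452, with the ball near (363,284). I'll zoom in on both.

```bash
python3 - <<'E'
import cv2,numpy as np
a=cv2.imread("pics/top0.png")[215:335,250:465]; a=cv2.convertScaleAbs(a,alpha=1.5)
cv2.imwrite("pics/topz.png",cv2.resize(a,None,fx=3.7,fy=3.7,interpolation=cv2.INTER_CUBIC))
b=cv2.imread("pics/side0.png")[215:405,235:425]
cv2.imwrite("pics/sidez.png",cv2.resize(b,None,fx=3.1,fy=3.1,interpolation=cv2.INTER_CUBIC))
E
```

```text
(no output)
```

View pics/topz.png

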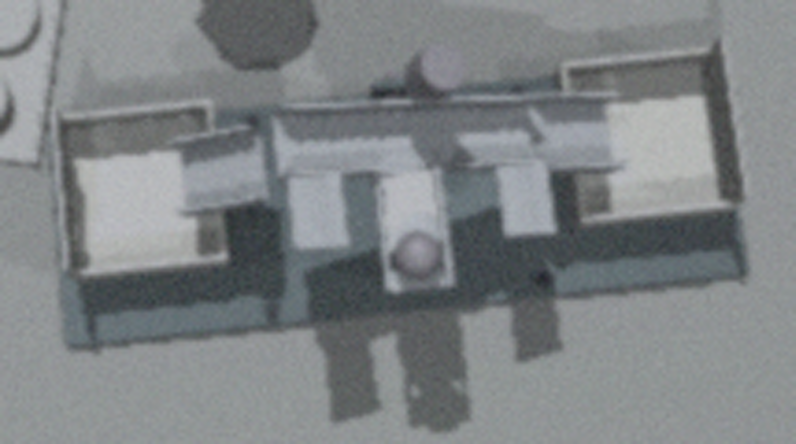

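View pics/sidez.png

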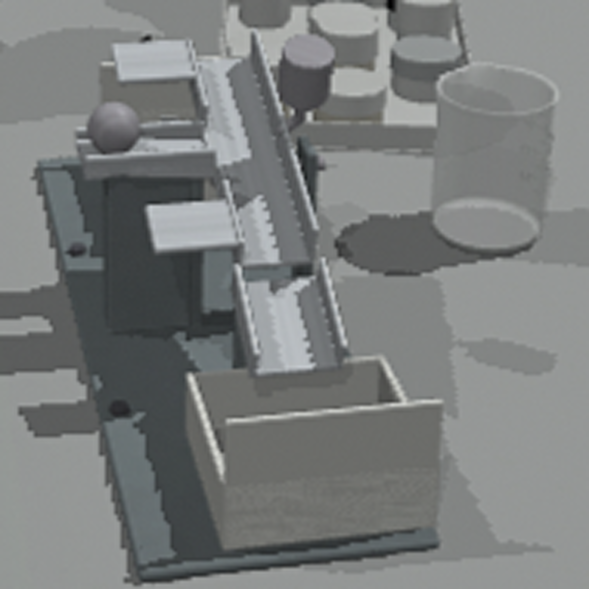

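```bash
cat > h.py <<'E'
import numpy as np,cv2,json
from rig import arm
def ray(n,u,v):
    c=arm.get_calibration(n);K=c["intrinsics"];T=c["cam_to_world"]
    d=T[:3,:3]@np.linalg.solve(K,[u,v,1]);return T[:3,3],d/np.linalg.norm(d)
def tri(pt,ps):
    o1,d1=ray("top",*pt);o2,d2=ray("side",*ps)
    s=np.linalg.lstsq(np.c_[d1,-d2],o2-o1,rcond=None)[0]
    a=o1+s[0]*d1;b=o2+s[1]*d2;return (a+b)/2,np.linalg.norm(a-b)
def plane(n,u,v,z):
    o,d=ray(n,u,v);return o+d*(z-o[2])/d[2]
def tz(u,v):return 250+u/3.7,215+v/3.7
def sz(u,v):return 235+u/3.1,215+v/3.1
E
python3 - <<'E'
from h import *
np.set_printoptions(precision=4,suppress=True)
for n,t,s in[("ball",(419,254),(114,128)),("padL",(319,212),(154.5,60)),("padR",(526.5,200),(195.5,225)),("weight",(437,68),(307,50))]:
    print(n,*tri(tz(*t),sz(*s)))
for n,t in [("FL",(68,348)),("FR",(747,279))]: print(n,plane("top",*tz(*t),.006))
for n,t in [("FR",(138,572)),("RR",(437,543)),("FL",(38,163))]: print(n,plane("side",*sz(*t),.006))
E
```

```text
ball [ 0.4552 -0.2035  0.1248] 0.004433337238170209
padL [ 0.4829 -0.149   0.1386] 0.006600075138971578
padR [ 0.4859 -0.2711  0.1005] 0.007734747645248288
weight [ 0.5522 -0.2202  0.1699] 0.005154931187336678
FL [0.4268 0.01   0.006 ]
FR [ 0.4341 -0.4156  0.006 ]
FR [ 0.4419 -0.4152  0.006 ]
RR [ 0.5791 -0.4156  0.006 ]
FL [0.4332 0.0061 0.006 ]
```

```bash
cat >> h.py <<'E'
O=np.array([.5265,-.2015]);yaw=np.radians(1.2);c,s=np.cos(yaw),np.sin(yaw)
def W(x,y,z):return [O[0]+c*x-s*y,O[1]+s*x+c*y,z]
R=np.array([[-c,-s,0],[-s,c,0],[0,0,-1.]])
def shots(k):
    for n in("side","top"):
        im=arm.snapshot(n)[:,:,::-1]
        im=im[180:405,200:440] if n=="side" else cv2.convertScaleAbs(im[200:335,250:465],alpha=1.5)
        cv2.imwrite(f"pics/{n}{k}.png",cv2.resize(im,None,fx=2.6,fy=2.6,interpolation=cv2.INTER_CUBIC))
E
python3 - <<'E'
from h import *
print(W(-.048,.06,.15),W(-.115,0,.122))
p=arm.current_ee_pos()
arm.grip(0.0)
arm.move_l([p[0],p[1],.26],feed=.3)
arm.move_to(W(-.048,.06,.26),R)
arm.move_l(W(-.048,.06,.165),feed=.15)
shots("1")
print(arm.current_t(),arm.current_ee_pos(),arm.current_force(),arm.current_width())
E
```

```text
[np.float64(0.477253982000206), np.float64(-0.14251839514591041), 0.15] [np.float64(0.4115252214003927), np.float64(-0.20390837828658606), 0.122]
5.275 [ 0.47785281 -0.14270798  0.16592808] [0.14567027 0.78921439 0.17182657] 0.00026090988223980403
```

View pics/side1.png

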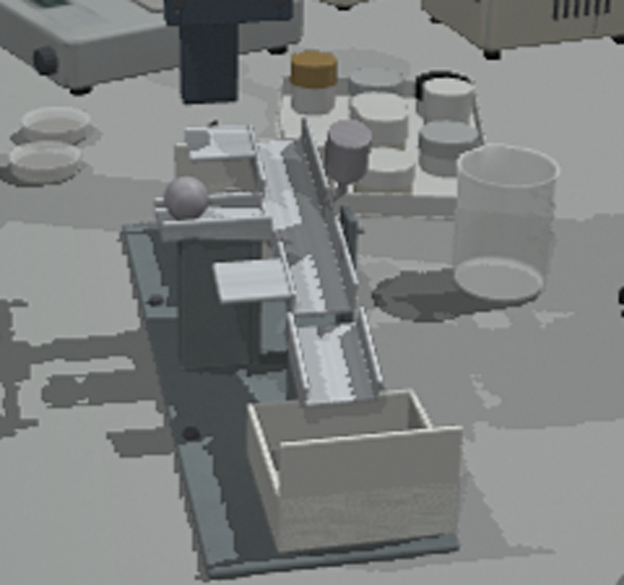

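View pics/top1.png

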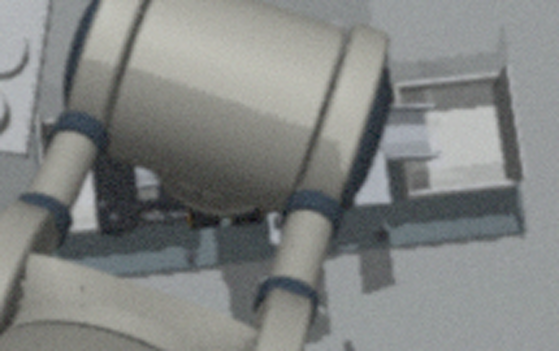

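In the side crop, the fingertip (columns 180-238, bottom at row 100) is above the raised left pad (187-257, row 143). It sits about 3 mm too close to the robot. The arm hides this area in the top view. I'll shift it +x by 3 mm and press.

```bash
python3 - <<'E'
from h import *
arm.move_l(W(-.045,.06,.147),feed=.1)
print(arm.current_force())
for z in (.138,.131,.125,.120,.116,.112):
    arm.move_l(W(-.045,.06,z),feed=.05); print(z,arm.current_force(),arm.current_ee_pos())
arm.move_l(W(-.045,.06,.17),feed=.15)
arm.move_l(W(-.118,.045,.17),feed=.15)
shots("2");print(arm.current_t())
E
```

```text
[-0.91028899 -0.58693668  0.37598937]
0.138 [-0.86765498 -0.56171415  0.19533042] [ 0.48007274 -0.14246512  0.13788211]
0.131 [ 0.18966195 -0.13062879  0.52101645] [ 0.48002485 -0.14239421  0.13065721]
0.125 [-0.47066773  0.28063363 -0.05792158] [ 0.48004427 -0.14238596  0.1246653 ]
0.12 [0.34656003 0.56405032 0.17290024] [ 0.48007881 -0.1423766   0.11970298]
0.116 [ 0.62199963  0.19852875 -0.16441325] [ 0.48011002 -0.14238921  0.11577879]
0.112 [0.70921381 0.1743317  0.58662828] [ 0.48010661 -0.14239739  0.11176051]
8.5333
```

View pics/side2.png

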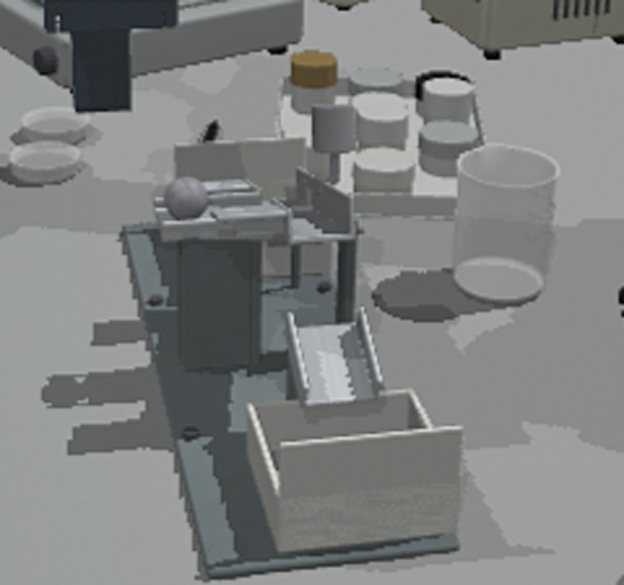

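View pics/top2.png

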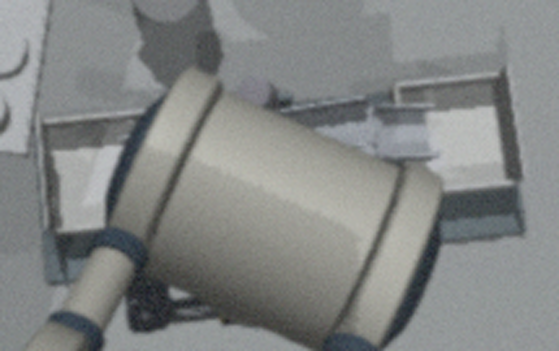

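The gate has tipped: the right pad is now raised, at (250,215), and the ball is still in its slot at (186,198). Next I'll push the ball, keeping the fingertips above the rails.

```bash
python3 - <<'E'
from h import *
arm.move_l(W(-.122,0,.17),feed=.15)
arm.move_l(W(-.122,0,.1215),feed=.12)
print(arm.current_force(),arm.current_ee_pos())
arm.move_l(W(-.104,0,.1215),feed=.06)
for x in(-.098,-.093,-.088):
    arm.move_l(W(x,0,.1215),feed=.04); print(x,arm.current_force())
shots("3");print(arm.current_t())
E
```

```text
[0.62136669 0.15610146 0.10789235] [ 0.40465458 -0.20370044  0.12177469]
-0.098 [ 0.17338978 -0.17282447 -0.52321529]
-0.093 [-0.20414312  0.36856427 -0.00337284]
-0.088 [-0.65353817 -0.87253051 -0.52138314]
10.9333
```

View pics/side3.png

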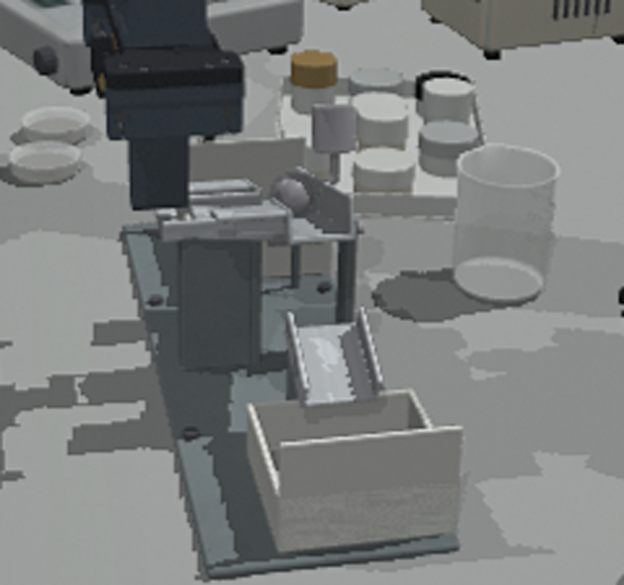

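The ball has left the slot and is rolling into the gate, at (292,195). I'll back off and move the arm clear so I can look at the tray.

```bash
python3 - <<'E'
from h import *
arm.move_l(W(-.125,0,.1215),feed=.12)
arm.move_l(W(-.125,0,.26),feed=.2)
arm.move_to([.259,.569,.26],R)
arm.sleep(.5)
shots("4");print(arm.current_t())
cv2.imwrite("pics/full4.png",cv2.convertScaleAbs(arm.snapshot("top")[:,:,::-1],alpha=1.4))
E
```

```text
15.6
```

View pics/side4.png

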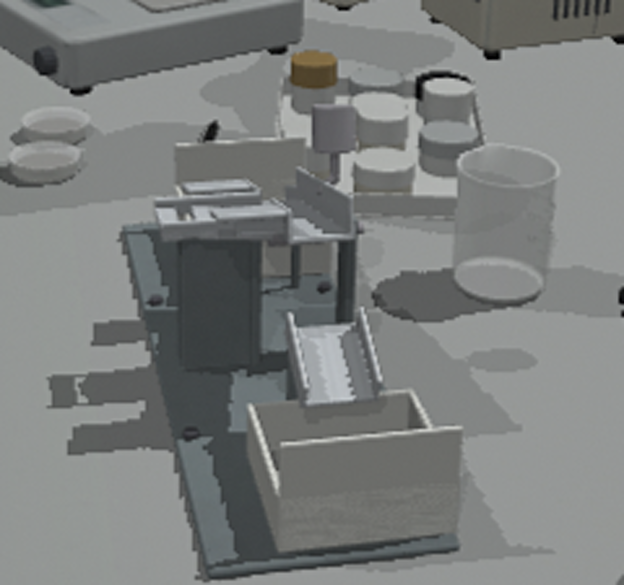

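View pics/top4.png

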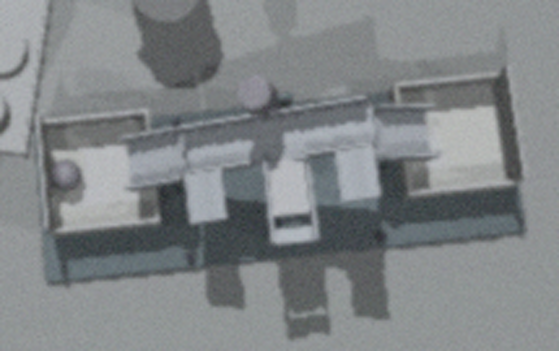

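View pics/full4.png

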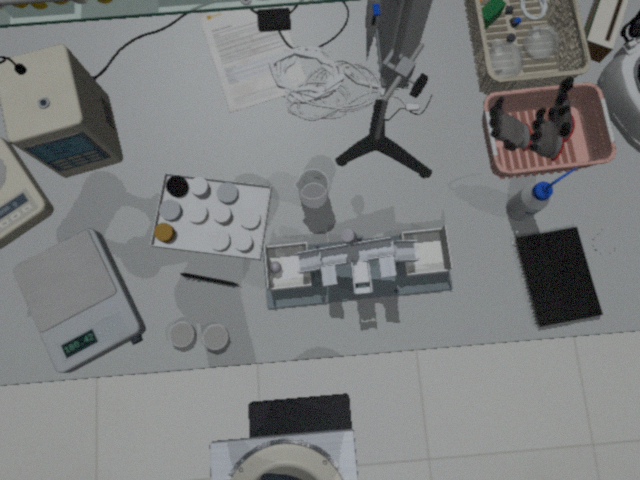

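The ball is in the left tray, at (65,175) in the top crop. The gate still rests left end down, and the beaker, petri dishes and pen are at the same pixels as before.

```bash
python3 -c "
from rig import arm
print(arm.current_t(),arm.current_dq());arm.sign_off()"
```

```text
15.65 [-0.00478851  0.06466757  0.03080656 -0.06148503  0.07111545 -0.03829101]
the job is handed in; nothing more can be done
```

The job is done and handed in at 15.65 s. With closed fingertips I pressed the raised left pad down until the gate tipped over. I then pushed the ball out of its slot from behind, with no pinching or lifting, and it ran down the left chute by itself.

**Last checks:**
- **Ball and gate:** the last top picture shows the ball lying in the left tray and the gate resting with its left end down.
- **Bystanders:** the beaker, petri dishes and pen are where they were at the start, judged by eye from the pictures.
- **Arm:** it was clear of everything and practically still at hand-in.
- **Forces:** the readings I took while pressing and pushing stayed around 1 N, which is about the sensor's noise. They could not confirm contact, so I relied on the pictures.

**Disagreements:**
- **View mismatch:** the two camera views disagreed by 4–8 mm on the measured points. The heights still matched the text: 125 mm for the ball, and 139 mm and 100 mm for the pads. The weight's marked point came out at 170 mm; the text's 175 mm is for its top.
- **Position correction:** I moved the fingertip 3 mm in +x before pressing, after the side picture showed it slightly off the pad.

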